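Hang the vent door on the filter housing

TASK

Hang the vent door (brown board with the perforated steel window and green straps) on the green filter housing: lift it out of its stand and lower it gently, without dropping it, so that both hinge knuckles go fully home on the two upright hinge pins at once, then let go. It may stay standing open. Leave the plain pale door standing in its stand.

Things in the scene. Friction and masses are not known exactly. Their poses are not given: they have to be found in the camera images.
- vent_door: Door to hang: brown board 160 wide (y), 220 high (z), 18 thick (x) mm, 0.3-0.55 kg, perforated steel window, green straps. Origin: centre of its underside. It stands upright in a stand's slot, walls up to 40 mm above the table; lift it straight up. Top 60 mm of both faces are bare: grip there across the thickness, mid-width. Two knuckles stand off its +y edge, one above the other.
- knuckle (a point): Lower knuckle of the vent door: centre of its underside, 105 mm along the door's +y from its middle, 20 mm above the board's underside, in its mid-plane. Each knuckle is an upright green ring: bore 26, outside 37, height 20 mm, open at both ends. The upper one is 120 mm straight above.
- hinge_pin (a point): Foot (collar top, 50 mm above the table) of the lower pin, where the lower knuckle rests when home. Brass pin 28 mm tall: 21 mm thick for 6 mm, then tapering to 5 mm at the tip. An equal pin is 120 mm above, on a bracket 8 mm thick, so bring the knuckles in sideways with the door 30 to 85 mm above home height, then lower. Axes as the housing's.
- housing: Fixed green filter box carrying the pins, 240 mm high. Origin: on the pins' axis, at the table. In its axes it spans x -25 to 220, y 36 to 236 mm; its open front looks to -y, where all is free. A door whose +y lies along the housing's +y stands straight out from the front (open at 90 degrees). Home, the door's underside is 30 mm above the table.
- plain_door: Wrong door, leave it alone: same size and knuckles, but pale plywood with no window and bare steel straps, upright in its own stand like the other. Origin: centre of its underside; y along its width, x through its thickness.
Mind the look-alikes: they are no part of the job. Leave any pink, red or turquoise look-alike of the vent_door alone.

How it is judged:
By the outcome, as a careful person would: the job done as asked, in the order asked, and still so for the second after the job is handed in, with the robot touching nothing.
It also fails if it takes over 38 s, if anything falls off the work surface, if the arm or the gripper's body presses on something with over 40 N, if the wrist force passes 120 N, or if a joint passes its speed limit or range.

ROBOT

A 6-joint arm with a two-finger parallel gripper is mounted at the origin on the work surface. World frame = base frame: x ahead of the robot, y to its left, z up, the work surface at z = 0. Lengths are in mm, angles in rad, forces in N, time in s.
With the tool pointing down it reaches from about 350 to 775 mm from the base axis. Payload 7.3 kg.
Tool frame: the origin (TCP) lies on the centre line of the jaws, within the pads' length; the fingertips stand bot.nose_length ahead of it and the grasp point (between the pads) lies 6 mm ahead of it (bot.nose_length is the distance from the TCP to the fingertips, in mm); x points along the fingers, y is the direction in which the jaws open and shut, and the axes are right-handed (so a half turn about x gives the same grasp; the last joint's range is limited). The gripper opens to 92 mm and grips with 3 to 60 N. Pads are 19 mm wide; open, the fingers measure 130 mm over their backs; the gripper's body (75 mm by 190 mm) begins 47 mm behind the grasp point.
Start: joints at [-1.269, 0.342, 1.524, -0, 1.275, -0.146], TCP at [227.34, -473.243, 251.741] pointing down, gripper open.
Joint ranges: [-2.53, 2.53], [-0.77, 2.02], [0.04, 2.7], [-1, 4.14], [0.28, 2.66], [-3.11, 3.11]. Speed limits (rad/s): [2.57, 2.57, 3.14, 3.14, 3.14, 3.14].

INTERFACE

Orientations are given as [roll, pitch, yaw] about the fixed x, y, z axes, in that order (R = Rz(yaw) Ry(pitch) Rx(roll)).
In Python, from plant import bot gives the robot as it stands. The module is installed in compiled form; this text tells all that it offers.
- The arm moves only by the tool move_arm, never from a script. Its argument "deltas" is a list of rows, each an object of numbers: "x", "y", "z": the shift along the tool's x, y, z each as a share of 40 mm, from -1 to 1; "roll": the turn about the tool's x as a share of 4 degrees, from -1 to 1. A call has 1 to 20 rows; each row shifts and turns the commanded pose from where the row before left it, along the tool's axes as they then stand; what a row does not reach is not made up. A row lasts 1/12 s, in which the tool goes at most 41.7 mm and 7.16 degrees, less where a joint would pass 70% of its speed; a pose out of reach is approached as far as the arm can. A call with a number of a shift or a turn outside -1 to 1 is refused whole. A call with a gripper value outside its range is refused whole. "grip" is the opening, from 0 (shut) to 1 (fully open), set as the call begins (left out, the last holds). The fingers move at their own pace and stop on an object; the grip force is fixed at half the most. Time passes only in rows, so rows that do not move let the fingers close. It gives the time, the measured TCP pose, the force and the opening at its end, in the units of the state.
- bot.get_obs(): the state, without advancing time (a new reading comes with each control period).
- bot.capture(name): name is "scene" or "side" or "wrist"; returns the picture (480x640x3 uint8, red, green, blue); there is no depth.
- bot.camera_model(name): a dict with "fovy" (degrees; the focal length in pixels is half the picture's height over the tangent of half this angle, whatever the lens; pixels are square), "cx", "cy" (the principal point, pixels), "R" (3x3) and "t" (3): a world point X has camera coordinates R X + t; the wrist camera has in their place "hand_eye" (4x4, takes a point from camera to tool coordinates, whose origin is the TCP and whose axes are the tool frame's). Camera axes: x right, y down, z forward; pixel columns grow to the right and rows downward; lengths in mm; the calibration is good to about 2 mm. A picture is of the moment at which its call begins: read the wrist's pose just before it. camera_model takes no time and is no camera call.
- bot.close_job(): hands the job in, once; it reports no verdict.
The state is a dict: "time": time; "joint_positions": joint angles; "dq": joint speeds; "tau": joint torques, N m; "tool_pos": TCP position; "tcp_rot": TCP orientation; "contact_force": force on the tool from outside, world axes, zero at the start; "moment": the same for the moment, N m; "grip_width": finger opening in mm.
Only numpy, scipy, OpenCV 4.12 (cv2) and the standard library are available. Lean on these libraries where they do the work, as an engineer would, in place of code of your own. Each camera call takes 0.05 s, during which the arm holds its last target. There are 200 camera calls.

## Working session

There is one attempt and no reset: what is moved stays moved. The work goes in short steps, Python scripts to look and compute and a tool call to move; the robot and the scene stay as the last step left them, time stands still between calls to the robot, and variables do not carry over. Pictures are saved under pics/ and viewed, and the job is handed in when it is done.

Besides the shell and the picture viewer there is one more tool, called after "Call:" in YAML: its name, and indented under it one key for each argument. move_arm: Moves the arm, as the interface text tells. Its arguments: {"type":"object","properties":{"deltas":{"type":"array","items":{"type":"object","properties":{"x":{"type":"number"},"y":{"type":"number"},"z":{"type":"number"},"roll":{"type":"number"}}}},"grip":{"type":"number"}},"required":["deltas"]}

```bash
mkdir -p pics
python3 - <<'E'
from plant import bot
import cv2
o=bot.get_obs();print(o, bot.nose_length)
for n in("scene","side","wrist"):
    cv2.imwrite(f"pics/{n}0.png",bot.capture(n)[:,:,::-1]); print(n,bot.camera_model(n))
E
```

```text
{'time': 0.0, 'joint_positions': array([-1.26902917e+00,  3.42717574e-01,  1.52498491e+00,  1.73626381e-05,
        1.27538526e+00, -1.45973883e-01]), 'dq': array([ 0.00045756,  0.00017252, -0.00027894,  0.00103944,  0.00073029,
        0.00088217]), 'tau': array([ 2.22362396e-03, -4.31226969e+01, -2.44228542e+01,  7.18719140e-02,
        5.58946654e-02, -1.39408307e-04]), 'tool_pos': array([ 227.21996412, -472.89327538,  251.05880572]), 'tcp_rot': array([-1.72787477,  1.56930115,  1.86145386]), 'contact_force': array([-0.31292091,  0.66333703,  0.11526669]), 'moment': array([-0.0327376 ,  0.03854277,  0.03205386]), 'grip_width': 91.76712561583334} 25.0
scene {'fovy': 49.361508440057484, 'cx': 316.06379931053715, 'cy': 232.2627504994596, 'R': array([[-0.95338445, -0.30174473, -0.00286375],
       [-0.25588011,  0.81342935, -0.52235817],
       [ 0.15994829, -0.49727538, -0.85272137]]), 't': array([ 409.85065807,  134.24555397, 1096.38464873])}
side {'fovy': 42.96693035202273, 'cx': 316.302840726322, 'cy': 246.6923328663153, 'R': array([[ 0.5604311 ,  0.82812906, -0.01091985],
       [ 0.70465112, -0.48371343, -0.51912245],
       [-0.43518246,  0.28323768, -0.85463012]]), 't': array([-263.86435478, -249.86610123, 1437.69203245])}
wrist {'fovy': 69.71202430636392, 'cx': 316.9349815724644, 'cy': 240.34460507211833, 'hand_eye': array([[-6.21365609e-04, -3.09294380e-01,  9.50966141e-01,
        -1.34986559e+02],
       [ 9.99999786e-01,  1.47940020e-06,  6.53885579e-04,
        -9.92213543e-01],
       [-2.03649994e-04,  9.50966344e-01,  3.09294313e-01,
        -8.46655193e+01],
       [ 0.00000000e+00,  0.00000000e+00,  0.00000000e+00,
         1.00000000e+00]])}
```

View pics/scene0.png

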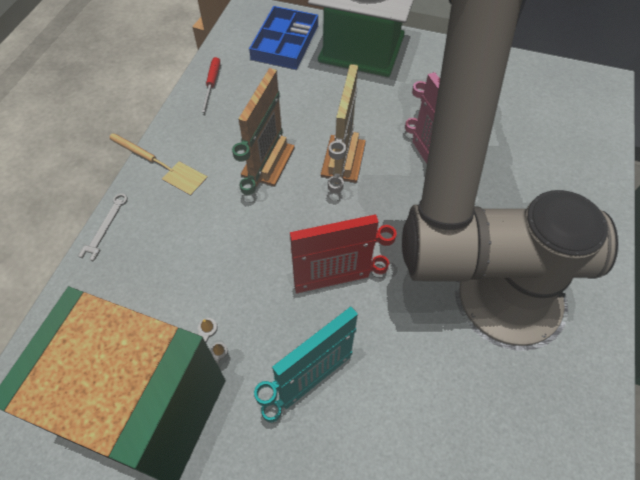

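View pics/side0.png

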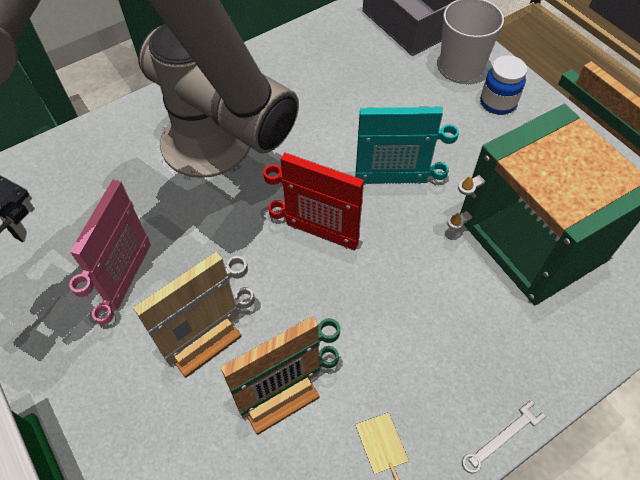

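View pics/wrist0.png

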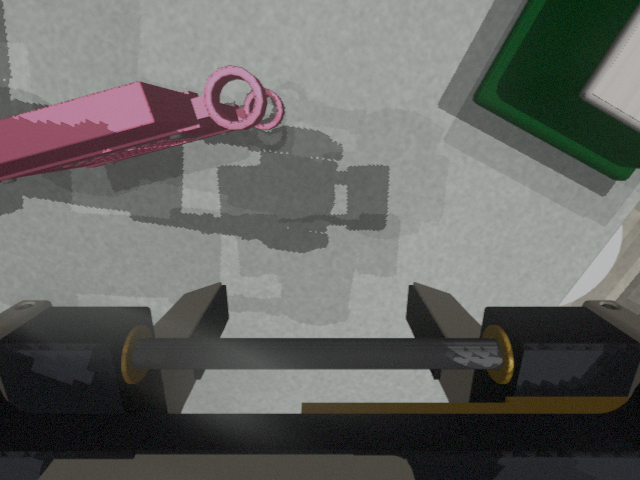

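The scene view shows the vent door around (262,125) and the housing pins near (208,327) and (219,352). In the side view the door is at (280,370) and the pins at (468,185) and (457,220). I'll zoom in on both.

Run:
```python
import cv2,numpy as np
def crop(n,u,v,w,h,s):
    a=cv2.imread(f"pics/{n}0.png")[v:v+h,u:u+w]; a=cv2.resize(a,None,fx=s,fy=s,interpolation=cv2.INTER_CUBIC)
    for k in range(0,w,10): cv2.putText(a,str(u+k),(k*s,8),0,.3,(0,0,255)) if k%20==0 else 0; cv2.line(a,(k*s,10),(k*s,14),(0,0,255))
    for k in range(0,h,10): cv2.putText(a,str(v+k),(0,k*s+4),0,.3,(0,0,255)); 
    return a
cv2.imwrite("pics/c1.png",np.hstack([crop("scene",220,60,80,140,4),crop("scene",180,300,80,140,4)]))
cv2.imwrite("pics/c2.png",crop("side",215,305,133,135,4))
cv2.imwrite("pics/c3.png",crop("side",435,100,190,145,4))
```

```text
(no output)
```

View pics/c1.png

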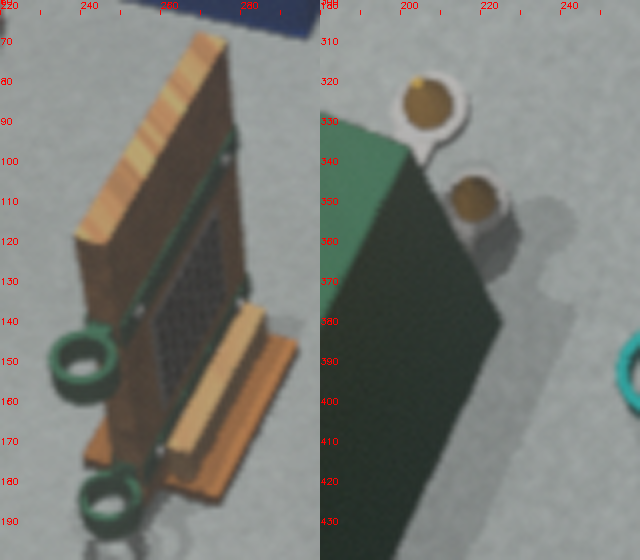

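View pics/c2.png

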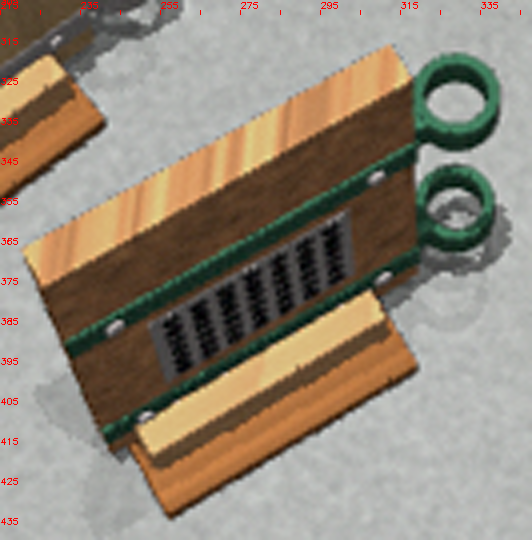

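View pics/c3.png

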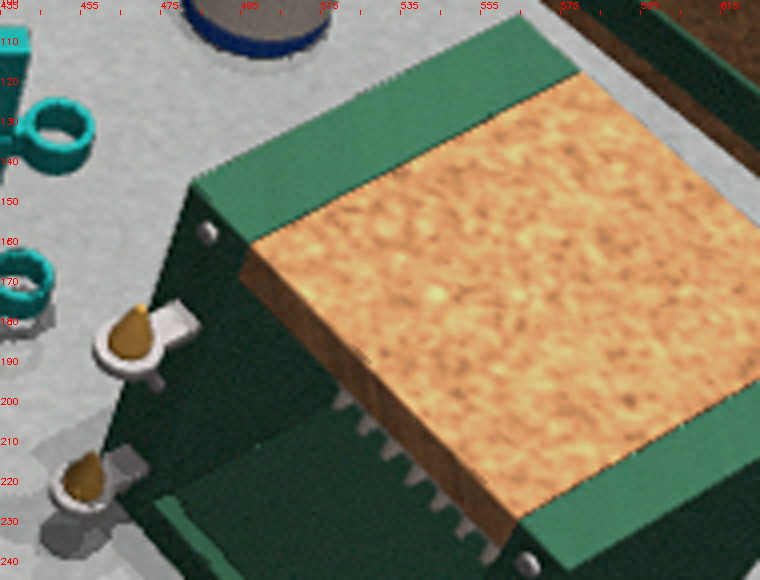

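```bash
cat > h.py <<'E'
import numpy as np
from plant import bot
from scipy.optimize import least_squares
def cam(n):
    m=bot.camera_model(n); f=240/np.tan(np.radians(m["fovy"]/2)); return m,f
def proj(n,X,wp=None):
    m,f=cam(n); X=np.atleast_2d(X)
    if n=="wrist":
        from scipy.spatial.transform import Rotation as Ro
        p,r=wp; T=np.eye(4);T[:3,:3]=Ro.from_euler("xyz",r).as_matrix();T[:3,3]=p
        E=np.linalg.inv(T@np.array(m["hand_eye"])); c=X@E[:3,:3].T+E[:3,3]
    else: c=X@np.array(m["R"]).T+np.array(m["t"])
    return np.c_[m["cx"]+f*c[:,0]/c[:,2], m["cy"]+f*c[:,1]/c[:,2]]
def place(p,L):
    L=np.atleast_2d(np.array(L,float)); c,s=np.cos(p[3]),np.sin(p[3])
    return np.c_[p[0]+c*L[:,0]-s*L[:,1],p[1]+s*L[:,0]+c*L[:,1],p[2]+L[:,2]]
def fit(obs,p0,free,wp=None):
    p0=np.array(p0,float)
    def full(q): p=p0.copy();p[free]=q;return p
    def res(q):
        return np.concatenate([(proj(n,place(full(q),[l]),wp)[0]-u) for n,l,u in obs])
    r=least_squares(res,p0[free],loss="soft_l1"); return full(r.x), r.fun.reshape(-1,2)
E
python3 - <<'E'
from h import *
# door: local (x,y,z); +y edge towards knuckles
c=lambda sx,sy:(9*sx,80*sy,220)
best=None
for s in(1,-1):
  for y0 in np.arange(-3,3.2,.8):
    obs=[("scene",c(s,1),(239.2,119.5)),("scene",c(-s,1),(245.8,120.8)),("scene",c(s,-1),(271.2,68)),("scene",c(-s,-1),(277,70)),
     ("side",c(s,-1),(221.2,367)),("side",c(-s,-1),(225,377.5)),("side",c(s,1),(312.5,316)),("side",c(-s,1),(318,324.5)),
     ("scene",(0,105,160),(241,148.7)),("scene",(0,105,40),(247.5,184.2)),("side",(0,105,160),(329.5,328.7)),("side",(0,105,40),(329.2,355.2))]
    p,r=fit(obs,[500,-200,5,y0],[0,1,2,3])
    if best is None or (r**2).sum()<(best[1]**2).sum(): best=(p,r,s)
print("door",best[0].round(3),best[2],"\n",best[1].round(1).tolist())
best=None
for y0 in np.arange(-3,3.2,.8):
    obs=[("scene",(0,0,198),(204.2,320.7)),("scene",(0,0,175),(207,326)),("scene",(0,0,55),(218.7,349.7)),("side",(0,0,198),(470.2,176.5)),
    ("side",(0,0,170),(467,186.7)),("side",(0,0,78),(458.2,213.2)),("side",(0,0,50),(455.5,222)),
    ("side",(-25,36,240),(482.5,145.5)),("side",(220,36,240),(577.5,242.5)),("side",(-25,236,240),(565,103.5))]
    p,r=fit(obs,[500,300,0,y0],[0,1,3])
    if best is None or (r**2).sum()<(best[1]**2).sum(): best=(p,r)
print("hous",best[0].round(3),"\n",best[1].round(1).tolist())
# rough table positions of others (side/scene rays at given heights)
def ray(n,u,z):
    m,f=cam(n);R=np.array(m["R"]);t=np.array(m["t"]);d=R.T@np.array([(u[0]-m["cx"])/f,(u[1]-m["cy"])/f,1]);C=-R.T@t;return (C+d*(z-C[2])/d[2]).round(0)
for nm,n,u,z in[("red","side",(282,158),230),("red","side",(363,182),230),("redbot","side",(360,245),0),("turq","side",(360,108),230),("turq","side",(442,110),230),("turqbot","side",(357,183),0),
 ("red","scene",(291,235),230),("red","scene",(377,218),230),("turq","scene",(277,365),230),("turq","scene",(355,313),230),("plain","scene",(355,67),225),("plain","scene",(340,115),225)]: print(nm,n,ray(n,u,z))
E
```

```text
Traceback (most recent call last):
  File "h.py", line 22, in fit
    r=least_squares(res,p0[free],loss="soft_l1"); return full(r.x), r.fun.reshape(-1,2)
  File "h.py", line 21, in res
    return np.concatenate([(proj(n,place(full(q),[l]),wp)[0]-u) for n,l,u in obs])
                            ~~~~^^^^^^^^^^^^^^^^^^^^^^^^^
  File "h.py", line 7, in proj
    m,f=cam(n); X=np.atleast_2d(X)
        ~~~^^^
  File "h.py", line 5, in cam
    m=bot.camera_model(n); f=240/np.tan(np.radians(m["fovy"]/2)); return m,f
ValueError: time passes only in moves, steps and waits
```

```bash
python3 - <<'E'
s=open("h.py").read()
s=s.replace("def cam(n):","import functools\n@functools.lru_cache(None)\ndef cam(n):");open("h.py","w").write(s)
E
cat > m1.py <<'E'
from h import *
c=lambda sx,sy:(9*sx,80*sy,220)
best=None
for s in(1,-1):
  for y0 in np.arange(-3,3.2,.8):
    obs=[("scene",c(s,1),(239.2,119.5)),("scene",c(-s,1),(245.8,120.8)),("scene",c(s,-1),(271.2,68)),("scene",c(-s,-1),(277,70)),
     ("side",c(s,-1),(221.2,367)),("side",c(-s,-1),(225,377.5)),("side",c(s,1),(312.5,316)),("side",c(-s,1),(318,324.5)),
     ("scene",(0,105,160),(241,148.7)),("scene",(0,105,40),(247.5,184.2)),("side",(0,105,160),(329.5,328.7)),("side",(0,105,40),(329.2,355.2))]
    p,r=fit(obs,[500,-200,5,y0],[0,1,2,3])
    if best is None or (r**2).sum()<(best[1]**2).sum(): best=(p,r,s)
print("door",best[0].round(3),best[2],"\n",best[1].round(1).tolist())
best=None
for y0 in np.arange(-3,3.2,.8):
    obs=[("scene",(0,0,198),(204.2,320.7)),("scene",(0,0,175),(207,326)),("scene",(0,0,55),(218.7,349.7)),("side",(0,0,198),(470.2,176.5)),
    ("side",(0,0,170),(467,186.7)),("side",(0,0,78),(458.2,213.2)),("side",(0,0,50),(455.5,222)),
    ("side",(-25,36,240),(482.5,145.5)),("side",(220,36,240),(577.5,242.5)),("side",(-25,236,240),(565,103.5))]
    p,r=fit(obs,[500,300,0,y0],[0,1,3])
    if best is None or (r**2).sum()<(best[1]**2).sum(): best=(p,r)
print("hous",best[0].round(3),"\n",best[1].round(1).tolist())
def ray(n,u,z):
    m,f=cam(n);R=np.array(m["R"]);t=np.array(m["t"]);d=R.T@np.array([(u[0]-m["cx"])/f,(u[1]-m["cy"])/f,1]);C=-R.T@t;return (C+d*(z-C[2])/d[2]).round(0)
for nm,n,u,z in[("red","side",(282,158),220),("red","side",(363,182),220),("redbot","side",(360,245),0),("turq","side",(360,108),220),("turq","side",(442,110),220),("turqbot","side",(357,183),0),
 ("red","scene",(291,235),220),("red","scene",(377,218),220),("turq","scene",(277,365),220),("turq","scene",(355,313),220),("plain","scene",(355,67),225),("plain","scene",(340,115),225)]: print(nm,n,ray(n,u,z))
E
python3 m1.py
```

```text
door [ 614.119 -178.347    9.554 -119.43 ] -1 
 [[6.1, 2.4], [-8.7, -1.2], [4.9, 2.2], [-8.6, -1.8], [-1.0, 0.3], [0.7, -0.3], [-0.2, -0.2], [0.3, 0.4], [-1.2, 0.7], [-1.0, -0.2], [-0.7, -0.5], [-0.9, -0.2]]
hous [527.557 307.013   0.    169.589] 
 [[-1.4, 0.0], [-1.6, -0.1], [-1.6, -0.2], [-0.1, 0.1], [0.0, -0.9], [-0.3, 0.2], [-0.2, -0.9], [-0.6, -0.6], [-0.8, 0.4], [-0.3, -0.6]]
red side [309.  36. 220.]
red side [438. 126. 220.]
redbot side [440. 132.   0.]
turq side [290. 228. 220.]
turq side [385. 356. 220.]
turqbot side [305. 223.   0.]
red scene [438. 120. 220.]
red scene [302.  40. 220.]
turq scene [382. 346. 220.]
turq scene [291. 228. 220.]
plain scene [ 443. -323.  225.]
plain scene [ 434. -177.  225.]
```

```bash
sed -i 's/"scene",c(s,/"scene",c(TT,/g; s/"scene",c(-s,/"scene",c(s,/g; s/"scene",c(TT,/"scene",c(-s,/g' m1.py; python3 m1.py | head -4
python3 - <<'E'
import numpy as np
for a in(-119.43,169.589): print((a+np.pi)%(2*np.pi)-np.pi)
E
```

```text
door [ 6.13365e+02 -1.78792e+02  9.37500e+00 -5.30000e-02] -1 
 [[-1.8, 0.0], [-0.2, 1.1], [-2.3, 0.2], [-0.4, 0.2], [-1.6, -0.1], [0.1, -0.6], [-0.6, -0.2], [-0.1, 0.4], [-1.0, 0.6], [-0.8, -0.2], [-1.1, -0.5], [-1.2, -0.2]]
hous [527.557 307.013   0.    169.589] 
 [[-1.4, 0.0], [-1.6, -0.1], [-1.6, -0.2], [-0.1, 0.1], [0.0, -0.9], [-0.3, 0.2], [-0.2, -0.9], [-0.6, -0.6], [-0.8, 0.4], [-0.3, -0.6]]
-0.04947916358786486
-0.057003293848840286
```

```bash
cat > st.py <<'E'
from h import *
from scipy.spatial.transform import Rotation as Ro
import sys
o=bot.get_obs(); R=Ro.from_euler("xyz",o["tcp_rot"]).as_matrix(); p=o["tool_pos"]
print("t",round(o["time"],2),"p",p.round(1),"F",o["contact_force"].round(1),"w",round(o["grip_width"],1)); print(R.round(3).tolist())
yaw=np.arctan2(R[1,1],R[0,1]); print("jaw y dir angle deg",np.degrees(yaw).round(2))
if len(sys.argv)>1:
    d=np.array(eval(sys.argv[1]))-p; print("delta tool /40:",(R.T@d/40).round(3))
E
python3 st.py "[613.4,-178.8,330]"
```

```text
t 0.15 p [ 227.3 -473.   251.2] F [-0.3  0.8 -0.6] w 91.6
[[-0.0, 0.433, -0.901], [0.001, -0.901, -0.433], [-1.0, -0.001, -0.0]]
jaw y dir angle deg -64.34
delta tool /40: [ -1.965  -2.452 -11.886]
```

Call:
move_arm:
  deltas:
    - {"x": -0.125, "roll": -0.96}
    - {"x": -0.125, "roll": -0.96}
    - {"x": -0.125, "roll": -0.96}
    - {"x": -0.125, "roll": -0.96}
    - {"x": -0.125, "roll": -0.96}
    - {"x": -0.125, "roll": -0.96}
    - {"x": -0.125, "roll": -0.96}
    - {"x": -0.125, "roll": -0.96}
    - {"x": -0.125, "roll": -0.96}
    - {"x": -0.125, "roll": -0.96}
    - {"x": -0.125, "roll": -0.96}
    - {"x": -0.125, "roll": -0.96}
    - {"x": -0.125, "roll": -0.96}
    - {"x": -0.125, "roll": -0.96}
    - {"x": -0.125, "roll": -0.96}
    - {"x": -0.125, "roll": -0.92}
  grip: 1

```text
$.deltas[0]: bad value
```

Call:
move_arm:
  deltas:
    - {"y": 0.625, "z": -0.357}
    - {"y": 0.625, "z": -0.357}
    - {"y": 0.625, "z": -0.357}
    - {"y": 0.625, "z": -0.357}
    - {"y": 0.625, "z": -0.357}
    - {"y": 0.625, "z": -0.357}
    - {"y": 0.625, "z": -0.357}
    - {"y": 0.625, "z": -0.357}
    - {"y": 0.625, "z": -0.357}
    - {"y": 0.625, "z": -0.357}
    - {"y": 0.625, "z": -0.357}
    - {"y": 0.625, "z": -0.357}
    - {"y": 0.625, "z": -0.357}
    - {"y": 0.625, "z": -0.357}
    - {"y": 0.625, "z": -0.357}
    - {}
    - {}

```text
$.deltas[0]: bad value
```

```bash
python3 - <<'E'
from h import *
import cv2
o=bot.get_obs(); im=bot.capture("wrist")[:,:,::-1].copy(); cv2.imwrite("pics/w1.png",im)
np.save("w1.npy",np.r_[o["tool_pos"],o["tcp_rot"]])
print(proj("wrist",place([613.4,-178.8,9.4,-.053],[(sx*9,sy*80,220) for sx in(-1,1) for sy in(-1,1)]+[(0,105,160)]),(o["tool_pos"],o["tcp_rot"])).round(0).tolist())
E
python3 st.py "[613.4,-178.8,205]"
```

```text
[[65.0, -2798.0], [-2799.0, -7922.0], [112.0, -3328.0], [-3668.0, -11122.0], [-615.0, -2160.0]]
t 0.2 p [ 227.3 -473.   251.3] F [-0.3  0.4 -0.4] w 91.9
[[-0.0, 0.433, -0.901], [0.001, -0.901, -0.433], [-1.0, -0.001, -0.0]]
jaw y dir angle deg -64.34
delta tool /40: [  1.162  -2.45  -11.886]
```

View pics/w1.png

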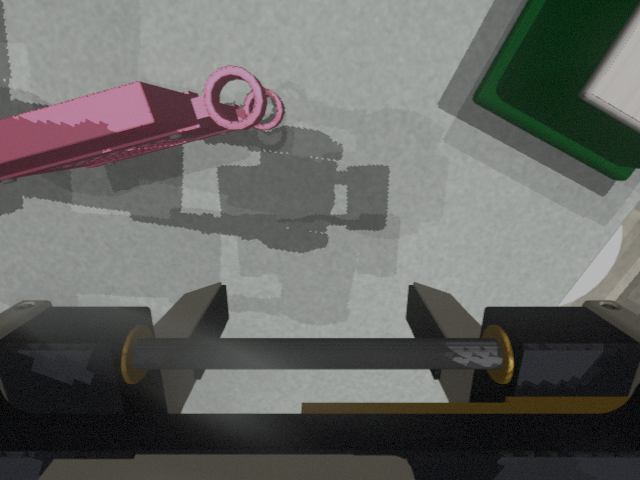

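The move was refused and nothing has moved. Rows probably need all four keys.

Call:
move_arm:
  deltas:
    - {"x": -0.125, "y": 0, "z": 0, "roll": -0.96}
    - {"x": -0.125, "y": 0, "z": 0, "roll": -0.96}
    - {"x": -0.125, "y": 0, "z": 0, "roll": -0.96}
    - {"x": -0.125, "y": 0, "z": 0, "roll": -0.96}
    - {"x": -0.125, "y": 0, "z": 0, "roll": -0.96}
    - {"x": -0.125, "y": 0, "z": 0, "roll": -0.96}
    - {"x": -0.125, "y": 0, "z": 0, "roll": -0.96}
    - {"x": -0.125, "y": 0, "z": 0, "roll": -0.96}
    - {"x": -0.125, "y": 0, "z": 0, "roll": -0.96}
    - {"x": -0.125, "y": 0, "z": 0, "roll": -0.96}
    - {"x": -0.125, "y": 0, "z": 0, "roll": -0.96}
    - {"x": -0.125, "y": 0, "z": 0, "roll": -0.96}
    - {"x": -0.125, "y": 0, "z": 0, "roll": -0.96}
    - {"x": -0.125, "y": 0, "z": 0, "roll": -0.96}
    - {"x": -0.125, "y": 0, "z": 0, "roll": -0.96}
    - {"x": -0.125, "y": 0, "z": 0, "roll": -0.92}
  grip: 1

```text
time: 1.53
tool_pos: [227.3, -473.1, 331.7]
tcp_rot: [-2.831, 1.57, 1.831]
contact_force: [-0.2, 0.4, 0.5]
grip_width: 91.7
```

Call:
move_arm:
  deltas:
    - {"x": 0, "roll": 0, "y": 0.625, "z": -0.357}
    - {"x": 0, "roll": 0, "y": 0.625, "z": -0.357}
    - {"x": 0, "roll": 0, "y": 0.625, "z": -0.357}
    - {"x": 0, "roll": 0, "y": 0.625, "z": -0.357}
    - {"x": 0, "roll": 0, "y": 0.625, "z": -0.357}
    - {"x": 0, "roll": 0, "y": 0.625, "z": -0.357}
    - {"x": 0, "roll": 0, "y": 0.625, "z": -0.357}
    - {"x": 0, "roll": 0, "y": 0.625, "z": -0.357}
    - {"x": 0, "roll": 0, "y": 0.625, "z": -0.357}
    - {"x": 0, "roll": 0, "y": 0.625, "z": -0.357}
    - {"x": 0, "roll": 0, "y": 0.625, "z": -0.357}
    - {"x": 0, "roll": 0, "y": 0.625, "z": -0.357}
    - {"x": 0, "roll": 0, "y": 0.625, "z": -0.357}
    - {"x": 0, "roll": 0, "y": 0.625, "z": -0.357}
    - {"x": 0, "roll": 0, "y": 0.625, "z": -0.357}
    - {"x": 0, "y": 0, "z": 0, "roll": 0}
    - {"x": 0, "y": 0, "z": 0, "roll": 0}

```text
time: 2.95
tool_pos: [614.1, -278.3, 330.4]
tcp_rot: [-1.946, 1.569, 2.715]
contact_force: [-0.3, 0.8, -0.0]
grip_width: 92.1
```

```bash
python3 - <<'E'
from h import *
import cv2
o=bot.get_obs(); im=bot.capture("wrist")[:,:,::-1].copy(); cv2.imwrite("pics/w2.png",im)
np.save("w1.npy",np.r_[o["tool_pos"],o["tcp_rot"]])
print(proj("wrist",place([613.4,-178.8,9.4,-.053],[(sx*9,sy*80,220) for sx in(-1,1) for sy in(-1,1)]+[(0,105,160)]),(o["tool_pos"],o["tcp_rot"])).round(0).tolist())
E
python3 st.py "[613.4,-178.8,205]"
```

```text
[[296.0, 226.0], [292.0, -46.0], [322.0, 226.0], [323.0, -46.0], [310.0, -48.0]]
t 3.0 p [ 613.2 -279.2  330.9] F [ 0.1 -0.7 -0.5] w 91.8
[[-0.001, 0.999, -0.053], [0.0, -0.053, -0.999], [-1.0, -0.001, -0.0]]
jaw y dir angle deg -3.01
delta tool /40: [ 3.148 -0.123 -2.505]
```

View pics/w2.png

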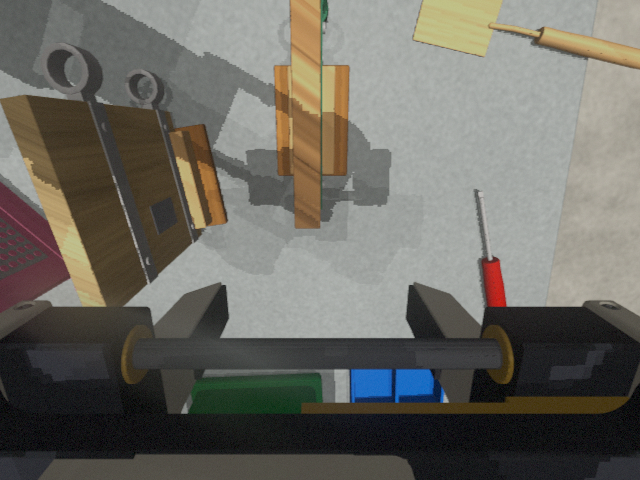

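The wrist image shows the top end of the door at (295–321,228), against a prediction of (296–322,226). That agrees to about 1 mm, so the pose fit holds. The y shortfall was my arithmetic slip. Next I move over the door and descend.

Call:
move_arm:
  deltas:
    - {"x": 0, "y": -0.02, "z": -0.5, "roll": 0}
    - {"x": 0, "y": -0.02, "z": -0.5, "roll": 0}
    - {"x": 0, "y": -0.02, "z": -0.5, "roll": 0}
    - {"x": 0, "y": -0.02, "z": -0.5, "roll": 0}
    - {"x": 0, "y": -0.02, "z": -0.5, "roll": 0}
    - {"x": 0.45, "y": 0, "z": 0, "roll": 0}
    - {"x": 0.45, "y": 0, "z": 0, "roll": 0}
    - {"x": 0.45, "y": 0, "z": 0, "roll": 0}
    - {"x": 0.45, "y": 0, "z": 0, "roll": 0}
    - {"x": 0.45, "y": 0, "z": 0, "roll": 0}
    - {"x": 0.45, "y": 0, "z": 0, "roll": 0}
    - {"x": 0.44, "y": 0, "z": 0, "roll": 0}
    - {"x": 0, "y": 0, "z": 0, "roll": 0}
    - {"x": 0, "y": 0, "z": 0, "roll": 0}

```text
time: 4.17
tool_pos: [613.5, -180.1, 206.0]
tcp_rot: [-1.746, 1.569, 2.912]
contact_force: [0.4, -0.7, 0.0]
grip_width: 92.1
```

Call:
move_arm:
  deltas:
    - {"x": 0, "y": 0, "z": 0, "roll": 0}
    - {"x": 0, "y": 0, "z": 0, "roll": 0}
    - {"x": 0, "y": 0, "z": 0, "roll": 0}
    - {"x": 0, "y": 0, "z": 0, "roll": 0}
    - {"x": 0, "y": 0, "z": 0, "roll": 0}
    - {"x": 0, "y": 0, "z": 0, "roll": 0}
    - {"x": 0, "y": 0, "z": 0, "roll": 0}
    - {"x": 0, "y": 0, "z": 0, "roll": 0}
  grip: 0

```text
time: 4.83
tool_pos: [614.6, -179.3, 206.1]
tcp_rot: [0.099, 1.571, -1.525]
contact_force: [0.3, 0.0, 0.1]
grip_width: 43.0
```

```bash
python3 st.py "[613.4,-178.8,205]"
python3 - <<'E'
from h import *
import cv2
cv2.imwrite("pics/s3.png",np.hstack([cv2.resize(bot.capture(n)[:,:,::-1],(400,300)) for n in("side","wrist")]))
E
```

```text
t 4.83 p [ 614.6 -179.3  206.1] F [0.3 0.  0.1] w 43.0
[[0.0, 0.999, -0.053], [-0.0, -0.053, -0.999], [-1.0, 0.0, 0.0]]
jaw y dir angle deg -3.06
delta tool /40: [ 0.028 -0.031 -0.01 ]
```

View pics/s3.png

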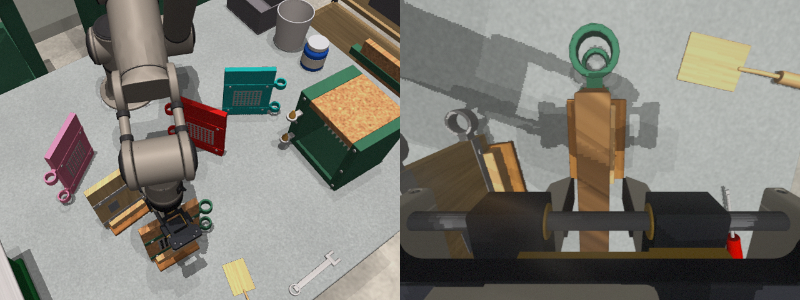

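The fingers straddle the board and are still closing. The wrist view shows both rings at (595,55). I keep closing.

Call:
move_arm:
  deltas:
    - {"x": 0, "y": 0, "z": 0, "roll": 0}
    - {"x": 0, "y": 0, "z": 0, "roll": 0}
    - {"x": 0, "y": 0, "z": 0, "roll": 0}
    - {"x": 0, "y": 0, "z": 0, "roll": 0}
    - {"x": 0, "y": 0, "z": 0, "roll": 0}
    - {"x": 0, "y": 0, "z": 0, "roll": 0}
    - {"x": 0, "y": 0, "z": 0, "roll": 0}
    - {"x": 0, "y": 0, "z": 0, "roll": 0}
  grip: 0

```text
time: 5.6
tool_pos: [614.4, -179.3, 206.1]
tcp_rot: [-1.587, 1.57, 3.072]
contact_force: [-1.5, -0.7, 0.2]
grip_width: 18.1
```

Gripped at 18.1 mm. I lift straight up about 80 mm, slowly at first.

Call:
move_arm:
  deltas:
    - {"x": -0.1, "y": 0, "z": 0, "roll": 0}
    - {"x": -0.15, "y": 0, "z": 0, "roll": 0}
    - {"x": -0.25, "y": 0, "z": 0, "roll": 0}
    - {"x": -0.3, "y": 0, "z": 0, "roll": 0}
    - {"x": -0.3, "y": 0, "z": 0, "roll": 0}
    - {"x": -0.3, "y": 0, "z": 0, "roll": 0}
    - {"x": -0.25, "y": 0, "z": 0, "roll": 0}
    - {"x": -0.2, "y": 0, "z": 0, "roll": 0}
    - {"x": -0.15, "y": 0, "z": 0, "roll": 0}
    - {"x": 0, "y": 0, "z": 0, "roll": 0}
    - {"x": 0, "y": 0, "z": 0, "roll": 0}
  grip: 0

```text
time: 6.52
tool_pos: [614.6, -179.3, 286.1]
tcp_rot: [0.785, 1.571, -0.839]
contact_force: [-0.3, 0.1, -4.8]
grip_width: 17.9
```

```bash
python3 st.py
python3 - <<'E'
from h import *
import cv2
o=bot.get_obs(); im={n:bot.capture(n)[:,:,::-1] for n in("side","wrist","scene")}
for n in im: cv2.imwrite(f"pics/{n}4.png",im[n])
cv2.imwrite("pics/s4.png",np.vstack([np.hstack([cv2.resize(im[n],(400,300)) for n in("wrist","scene")]),np.hstack([cv2.resize(im["side"][240:480,140:460],(400,300)),cv2.resize(im["wrist"][0:180,200:440],(400,300))])]))
wp=(o["tool_pos"],o["tcp_rot"]);np.save("w4.npy",np.r_[wp])
p=[614.4,-179.3,9.4+o["tool_pos"][2]-206.1,-.053]
for z in(160,140,40,20): print(z,proj("wrist",place(p,[(0,105,z)]),wp).round(1))
E
```

```text
t 6.52 p [ 614.6 -179.3  286.1] F [-0.3  0.1 -4.8] w 17.9
[[0.0, 0.999, -0.053], [-0.0, -0.053, -0.999], [-1.0, 0.0, 0.0]]
jaw y dir angle deg -3.07
160 [[316.7  82.7]]
140 [[316.7  87.6]]
40 [[316.7 101.8]]
20 [[316.7 103.5]]
```

View pics/s4.png

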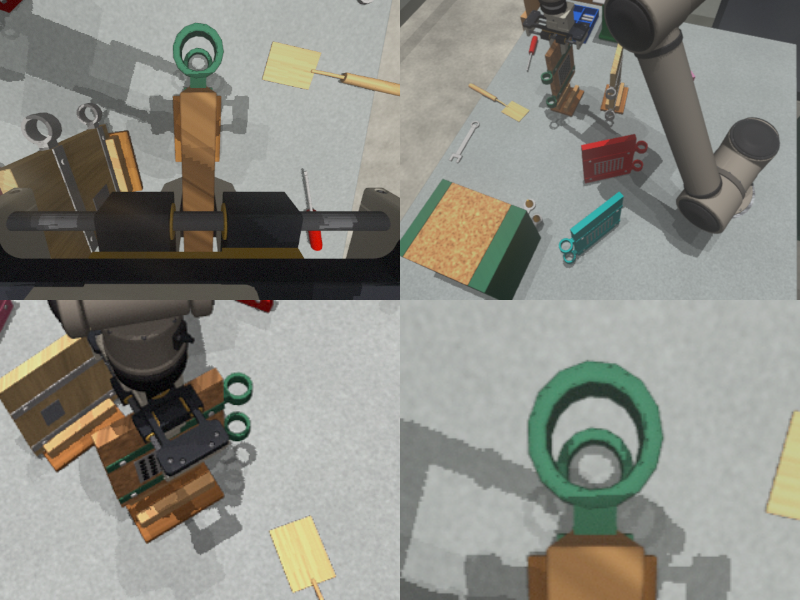

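The door lifted clear, weighing about 4.8 N. In the wrist view the upper ring is centred at about (317,76) and the lower at about (316,97). I carry it to a stage 45 mm short of the pins.

Call:
move_arm:
  deltas:
    - {"x": 0, "y": -0.1, "z": -0.2, "roll": 0}
    - {"x": 0, "y": -0.18, "z": -0.4, "roll": 0}
    - {"x": 0, "y": -0.2, "z": -0.56, "roll": 0}
    - {"x": 0, "y": -0.2, "z": -0.6, "roll": 0}
    - {"x": 0, "y": -0.2, "z": -0.6, "roll": 0}
    - {"x": 0, "y": -0.2, "z": -0.6, "roll": 0}
    - {"x": 0, "y": -0.2, "z": -0.6, "roll": 0}
    - {"x": 0, "y": -0.2, "z": -0.6, "roll": 0}
    - {"x": 0, "y": -0.2, "z": -0.6, "roll": 0}
    - {"x": 0, "y": -0.2, "z": -0.6, "roll": 0}
    - {"x": 0, "y": -0.2, "z": -0.6, "roll": 0}
    - {"x": 0, "y": -0.2, "z": -0.6, "roll": 0}
    - {"x": 0, "y": -0.2, "z": -0.6, "roll": 0}
    - {"x": 0, "y": -0.18, "z": -0.56, "roll": 0}
    - {"x": 0, "y": -0.16, "z": -0.36, "roll": 0}
    - {"x": 0, "y": -0.1, "z": -0.18, "roll": 0}
    - {"x": 0, "y": 0, "z": 0, "roll": 0}
    - {"x": 0, "y": 0, "z": 0, "roll": 0}
    - {"x": 0, "y": 0, "z": 0, "roll": 0}
  grip: 0

```text
time: 8.25
tool_pos: [515.8, 156.0, 286.0]
tcp_rot: [0.352, 1.57, -1.273]
contact_force: [0.0, 1.2, -5.2]
grip_width: 17.8
```

```bash
python3 st.py
python3 - <<'E'
from h import *
import cv2
o=bot.get_obs(); im={n:bot.capture(n)[:,:,::-1] for n in("side","wrist","scene")}
for n in im: cv2.imwrite(f"pics/{n}5.png",im[n])
cv2.imwrite("pics/s5.png",np.vstack([np.hstack([cv2.resize(im[n],(400,300)) for n in("wrist","scene")]),np.hstack([cv2.resize(im["side"][60:300,300:620],(400,300)),cv2.resize(im["wrist"][0:180,200:440],(400,300))])]))
wp=(o["tool_pos"],o["tcp_rot"]);np.save("w5.npy",np.r_[wp])
for z in(198,176,170,78,56,50): print(z,proj("wrist",[527.6,307,z],wp).round(1))
E
```

```text
t 8.25 p [515.8 156.  286. ] F [ 0.   1.2 -5.2] w 17.8
[[0.0, 0.999, -0.054], [-0.001, -0.054, -0.999], [-1.0, 0.0, 0.001]]
jaw y dir angle deg -3.1
198 [[323.5   2.9]]
176 [[322.8  15.2]]
170 [[322.7  18.1]]
78 [[321.   49.5]]
56 [[320.7  54.5]]
50 [[320.6  55.8]]
```

View pics/s5.png

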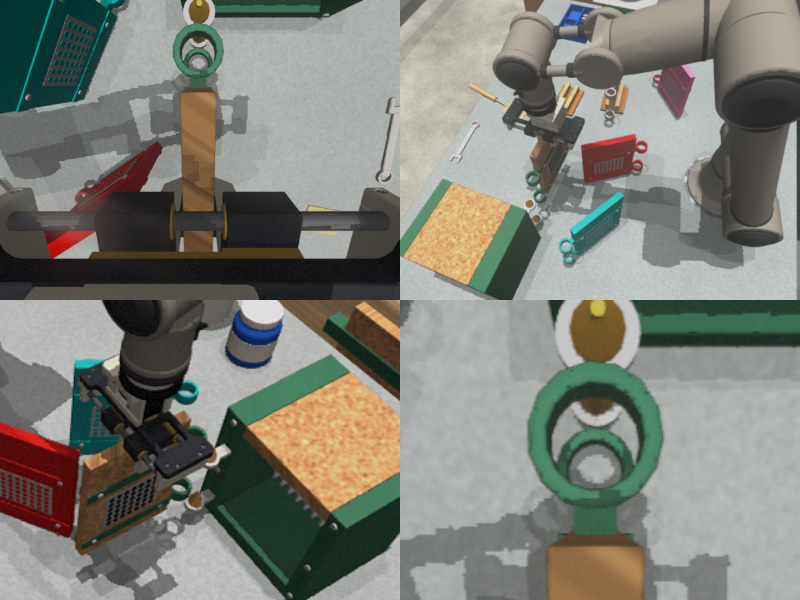

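In the wrist view the upper pin tip is at (318,5) and its base at (318,19). The upper ring centre is at (317,76). The wrist and the fixed cameras disagree by about 4 mm, so I move over the pins at the midpoint and compare ring and pin directly in the images.

Call:
move_arm:
  deltas:
    - {"x": 0, "y": 0.01, "z": -0.1, "roll": 0}
    - {"x": 0, "y": 0.01, "z": -0.2, "roll": 0}
    - {"x": 0, "y": 0.01, "z": -0.22, "roll": 0}
    - {"x": 0, "y": 0.01, "z": -0.22, "roll": 0}
    - {"x": 0, "y": 0.01, "z": -0.2, "roll": 0}
    - {"x": 0, "y": 0, "z": -0.13, "roll": 0}
    - {"x": 0, "y": 0, "z": 0, "roll": 0}
    - {"x": 0, "y": 0, "z": 0, "roll": 0}
    - {"x": 0, "y": 0, "z": 0, "roll": 0}
  grip: 0

```text
time: 9.15
tool_pos: [519.8, 199.4, 286.0]
tcp_rot: [-0.224, 1.57, -1.848]
contact_force: [0.4, -0.5, -4.8]
grip_width: 17.4
```

```bash
python3 st.py
cat > look.py <<'E'
from h import *
import cv2,sys
k=sys.argv[1]
o=bot.get_obs(); im={n:bot.capture(n)[:,:,::-1] for n in("side","wrist","scene")}
for n in im: cv2.imwrite(f"pics/{n}{k}.png",im[n])
C={"side":(430,140,80,100),"scene":(180,280,80,100),"wrist":(270,0,96,120)}
out=[]
for n,(u,v,w,h) in C.items():
    s=500/h; a=cv2.resize(im[n][v:v+h,u:u+w],(int(w*s),500),interpolation=cv2.INTER_CUBIC)
    for j in range(0,w,20): cv2.putText(a,str(u+j),(int(j*s),8),0,.3,(0,0,255))
    for j in range(0,h,10): cv2.putText(a,str(v+j),(0,int(j*s)+4),0,.3,(0,0,255))
    out.append(a[:,:266])
cv2.imwrite(f"pics/s{k}.png",np.hstack(out)); print([a.shape for a in out])
np.save(f"w{k}.npy",np.r_[o["tool_pos"],o["tcp_rot"]])
E
sed -i 's/(430,140,80,100)/(440,140,53,100)/;s/(180,280,80,100)/(185,280,53,100)/;s/(270,0,96,120)/(285,0,64,120)/' look.py; python3 look.py 6
```

```text
t 9.15 p [519.8 199.4 286. ] F [ 0.4 -0.5 -4.8] w 17.4
[[-0.0, 0.999, -0.053], [-0.0, -0.053, -0.999], [-1.0, -0.0, 0.0]]
jaw y dir angle deg -3.05
[(500, 265, 3), (500, 265, 3), (500, 266, 3)]
```

View pics/s6.png

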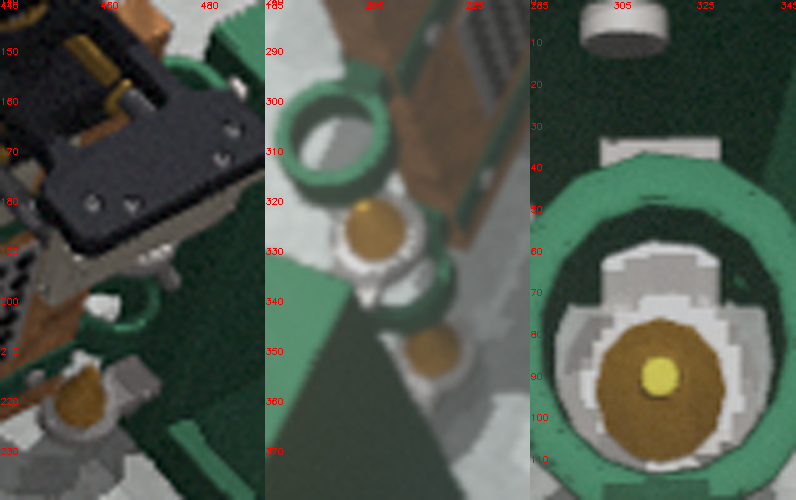

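```bash
cat > ray.py <<'E'
from h import *
from scipy.spatial.transform import Rotation as Ro
def ray(n,u,z,wp=None):
    m,f=cam(n);d=np.array([(u[0]-m["cx"])/f,(u[1]-m["cy"])/f,1])
    if n=="wrist":
        H=np.array(m["hand_eye"]);R=Ro.from_euler("xyz",wp[3:]).as_matrix()@H[:3,:3];C=Ro.from_euler("xyz",wp[3:]).as_matrix()@H[:3,3]+wp[:3];d=R@d
    else: R=np.array(m["R"]);C=-R.T@np.array(m["t"]);d=R.T@d
    return (C+d*(z-C[2])/d[2])[:2].round(1)
E
python3 - <<'E'
from ray import *
import cv2
wp=np.load("w6.npy")
print("scene ring",ray("scene",(198.6,307.4),249.3),"pin",ray("scene",(204.4,321.3),198),ray("scene",(206.8,326),174),ray("scene",(218.7,349.7),54))
print("side lring",ray("side",(464,199.6),129.3),"pin",ray("side",(458.2,213),78),ray("side",(455.6,221),50))
print("wrist pin",ray("wrist",(316.2,90.5),198,wp),ray("wrist",(316.2,93.6),174,wp))
# ring by projected model overlays
im=cv2.imread("pics/wrist6.png"); t=np.linspace(0,6.28,60)
x0,y0=wp[0]+105*.0533,wp[1]+105
for k,(r,z,c) in enumerate([(13,249.3,(0,0,255)),(18.5,249.3,(255,0,0))]):
  for dy in(0,3.5):
    q=proj("wrist",np.c_[x0+r*np.cos(t),y0+dy+r*np.sin(t),0*t+z],(wp[:3],wp[3:]))
    cv2.polylines(im,[(q*16).astype(int)],True,c if dy==0 else (0,255,255),1,cv2.LINE_AA,4)
    print(r,dy,q.min(0).round(1),q.max(0).round(1))
cv2.imwrite("pics/ov6.png",cv2.resize(im[10:150,240:390],None,fx=4,fy=4,interpolation=cv2.INTER_CUBIC))
E
```

```text
scene ring [525.3 304.7] pin [524.7 307.1] [525.5 306.2] [524.8 306.2]
side lring [531. 307.] pin [527.2 308.2] [527.7 307.6]
wrist pin [525.  305.9] [525.  306.3]
13 0 [288.7  50.3] [345.7 112.7]
13 3.5 [288.   41.4] [345.5 104.7]
18.5 0 [276.6  36.3] [357.8 125.1]
18.5 3.5 [275.9  27.2] [357.7 117.2]
```

View pics/ov6.png

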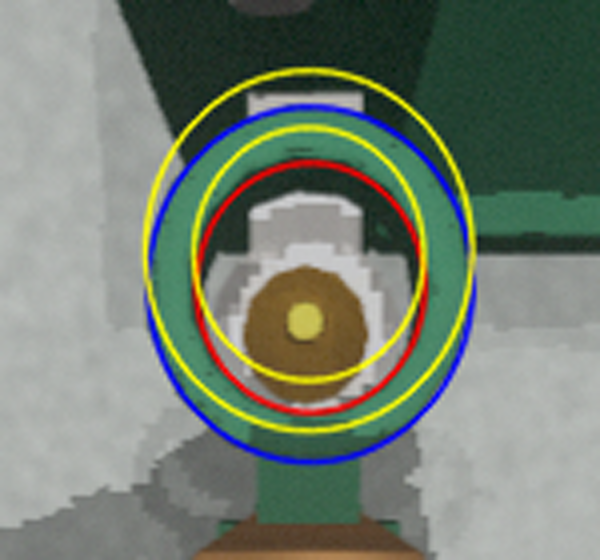

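The overlay of the model ring (dy=0) matches the real one. The ring centre is about (525.4,304.8) and the pin (525.0,306.1) from the wrist, and the scene camera agrees (ring 304.7, pin 306.3). I correct +1.4 mm in y and lower partway.

Call:
move_arm:
  deltas:
    - {"x": 0, "y": -0.007, "z": -0.035, "roll": 0}
    - {"x": 0.1, "y": 0, "z": 0, "roll": 0}
    - {"x": 0.15, "y": 0, "z": 0, "roll": 0}
    - {"x": 0.15, "y": 0, "z": 0, "roll": 0}
    - {"x": 0.15, "y": 0, "z": 0, "roll": 0}
    - {"x": 0.15, "y": 0, "z": 0, "roll": 0}
    - {"x": 0.12, "y": 0, "z": 0, "roll": 0}
    - {"x": 0.1, "y": 0, "z": 0, "roll": 0}
    - {"x": 0.1, "y": 0, "z": 0, "roll": 0}
    - {"x": 0.08, "y": 0, "z": 0, "roll": 0}
    - {"x": 0, "y": 0, "z": 0, "roll": 0}
    - {"x": 0, "y": 0, "z": 0, "roll": 0}
  grip: 0

```text
time: 10.3
tool_pos: [519.7, 200.9, 242.0]
tcp_rot: [-0.538, 1.571, -2.162]
contact_force: [-0.8, -0.0, -4.7]
grip_width: 17.7
```

```bash
python3 st.py; python3 look.py 7
python3 - <<'E'
from ray import *
import cv2
wp=np.load("w7.npy"); im=cv2.imread("pics/wrist7.png"); t=np.linspace(0,6.28,60)
x0,y0=wp[0]+105*.0533,wp[1]+105; zd=89.3+wp[2]-286
for r,z,x,y,c in [(13,zd+160,x0,y0,(0,0,255)),(18.5,zd+160,x0,y0,(255,0,0)),(2.5,198,525,306.1,(255,0,255)),(10.5,176,525,306.1,(255,255,0))]:
    q=proj("wrist",np.c_[x+r*np.cos(t),y+r*np.sin(t),0*t+z],(wp[:3],wp[3:]))
    cv2.polylines(im,[(q*16).astype(int)],True,c,1,cv2.LINE_AA,4)
cv2.imwrite("pics/ov7.png",cv2.resize(im[10:150,240:390],None,fx=4,fy=4,interpolation=cv2.INTER_CUBIC))
E
```

```text
t 10.3 p [519.7 200.9 242. ] F [-0.8 -0.  -4.7] w 17.7
[[-0.0, 0.999, -0.053], [-0.0, -0.053, -0.999], [-1.0, -0.0, 0.0]]
jaw y dir angle deg -3.06
[(500, 265, 3), (500, 265, 3), (500, 266, 3)]
```

View pics/s7.png

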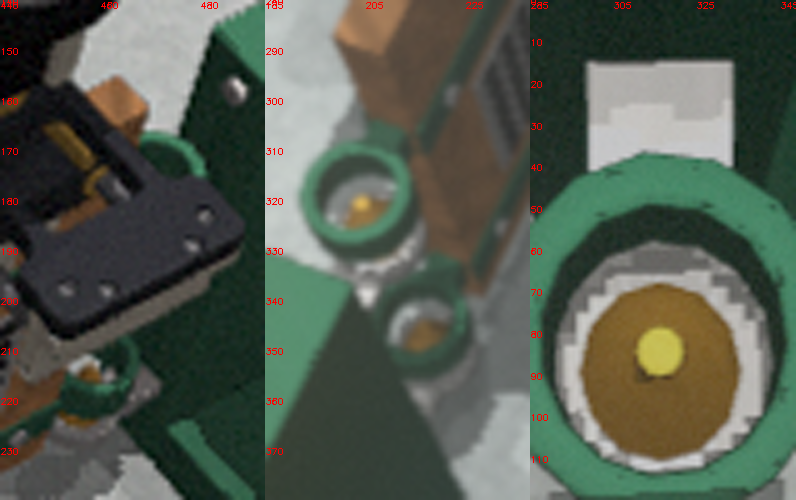

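View pics/ov7.png

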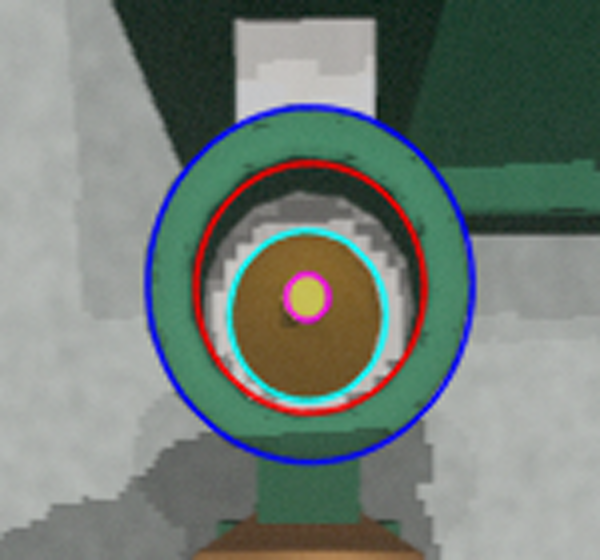

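Both pins are inside both rings in the scene view, at (202,321) and (216,347). In the wrist view they agree with the model to about 0.5 mm. I lower slowly to just above home.

Call:
move_arm:
  deltas:
    - {"x": 0.05, "y": 0, "z": 0, "roll": 0}
    - {"x": 0.05, "y": 0, "z": 0, "roll": 0}
    - {"x": 0.05, "y": 0, "z": 0, "roll": 0}
    - {"x": 0.05, "y": 0, "z": 0, "roll": 0}
    - {"x": 0.05, "y": 0, "z": 0, "roll": 0}
    - {"x": 0.04, "y": 0, "z": 0, "roll": 0}
    - {"x": 0.04, "y": 0, "z": 0, "roll": 0}
    - {"x": 0, "y": 0, "z": 0, "roll": 0}
    - {"x": 0, "y": 0, "z": 0, "roll": 0}
  grip: 0

```text
time: 11.2
tool_pos: [519.7, 200.9, 228.8]
tcp_rot: [-0.788, 1.571, -2.412]
contact_force: [-0.3, -0.7, -3.7]
grip_width: 17.8
```

Call:
move_arm:
  deltas:
    - {"x": 0.02, "y": 0, "z": 0, "roll": 0}
    - {"x": 0, "y": 0, "z": 0, "roll": 0}
    - {"x": 0.02, "y": 0, "z": 0, "roll": 0}
    - {"x": 0, "y": 0, "z": 0, "roll": 0}
    - {"x": 0, "y": 0, "z": 0, "roll": 0}
  grip: 0

```text
time: 11.62
tool_pos: [519.7, 200.9, 227.3]
tcp_rot: [-0.351, 1.571, -1.975]
contact_force: [-0.7, -0.7, -4.4]
grip_width: 18.0
```

The full weight is still on the gripper. I creep on.

Call:
move_arm:
  deltas:
    - {"x": 0.015, "y": 0, "z": 0, "roll": 0}
    - {"x": 0, "y": 0, "z": 0, "roll": 0}
    - {"x": 0.01, "y": 0, "z": 0, "roll": 0}
    - {"x": 0, "y": 0, "z": 0, "roll": 0}
    - {"x": 0, "y": 0, "z": 0, "roll": 0}
  grip: 0

```text
time: 12.03
tool_pos: [519.7, 200.9, 226.3]
tcp_rot: [0.202, 1.571, -1.422]
contact_force: [-0.3, 0.7, -4.8]
grip_width: 18.0
```

Call:
move_arm:
  deltas:
    - {"x": 0.015, "y": 0, "z": 0, "roll": 0}
    - {"x": 0, "y": 0, "z": 0, "roll": 0}
    - {"x": 0, "y": 0, "z": 0, "roll": 0}
  grip: 0

```text
time: 12.28
tool_pos: [519.7, 200.9, 225.6]
tcp_rot: [-0.607, 1.571, -2.231]
contact_force: [0.8, -0.5, -3.6]
grip_width: 17.9
```

Call:
move_arm:
  deltas:
    - {"x": 0.015, "y": 0, "z": 0, "roll": 0}
    - {"x": 0, "y": 0, "z": 0, "roll": 0}
    - {"x": 0, "y": 0, "z": 0, "roll": 0}
  grip: 0

```text
time: 12.53
tool_pos: [519.7, 200.9, 225.0]
tcp_rot: [-0.352, 1.571, -1.976]
contact_force: [-1.0, -0.7, -3.7]
grip_width: 17.9
```

Call:
move_arm:
  deltas:
    - {"x": 0.015, "y": 0, "z": 0, "roll": 0}
    - {"x": 0, "y": 0, "z": 0, "roll": 0}
    - {"x": 0, "y": 0, "z": 0, "roll": 0}
  grip: 0

```text
time: 12.78
tool_pos: [519.7, 200.9, 224.4]
tcp_rot: [-0.847, 1.571, -2.471]
contact_force: [-0.1, -0.1, -3.7]
grip_width: 17.7
```

Call:
move_arm:
  deltas:
    - {"x": 0.015, "y": 0, "z": 0, "roll": 0}
    - {"x": 0, "y": 0, "z": 0, "roll": 0}
    - {"x": 0, "y": 0, "z": 0, "roll": 0}
  grip: 0

```text
time: 13.03
tool_pos: [519.8, 200.9, 224.0]
tcp_rot: [1.766, 1.57, 0.141]
contact_force: [-0.9, -0.1, -3.0]
grip_width: 17.9
```

```bash
python3 st.py; python3 look.py 8
```

```text
t 13.03 p [519.8 200.9 224. ] F [-0.9 -0.1 -3. ] w 17.9
[[0.0, 0.999, -0.053], [0.0, -0.053, -0.999], [-1.0, 0.0, -0.0]]
jaw y dir angle deg -3.06
[(500, 265, 3), (500, 265, 3), (500, 266, 3)]
```

View pics/s8.png

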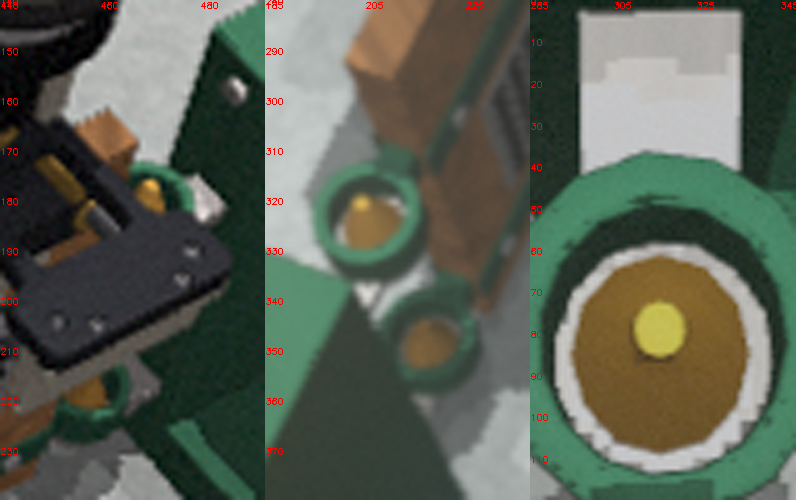

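Call:
move_arm:
  deltas:
    - {"x": 0.015, "y": 0, "z": 0, "roll": 0}
    - {"x": 0, "y": 0, "z": 0, "roll": 0}
    - {"x": 0, "y": 0, "z": 0, "roll": 0}
    - {"x": 0, "y": 0, "z": 0, "roll": 0}
  grip: 0

```text
time: 13.52
tool_pos: [519.9, 200.8, 223.9]
tcp_rot: [1.689, 1.57, 0.064]
contact_force: [-1.6, -2.1, 3.6]
grip_width: 18.2
```

Call:
move_arm:
  deltas:
    - {"x": 0.015, "y": 0, "z": 0, "roll": 0}
    - {"x": 0, "y": 0, "z": 0, "roll": 0}
    - {"x": 0, "y": 0, "z": 0, "roll": 0}
    - {"x": 0, "y": 0, "z": 0, "roll": 0}
  grip: 0

```text
time: 13.85
tool_pos: [519.9, 200.7, 223.6]
tcp_rot: [1.523, 1.569, -0.101]
contact_force: [-2.5, -3.8, 6.7]
grip_width: 17.6
```

The door is firmly supported: z has stopped at 223.7 and net force is up 11 N on the hanging weight. That fits home with a stand floor 12 mm high. I ease off 0.6 mm and open.

Call:
move_arm:
  deltas:
    - {"x": -0.015, "y": 0, "z": 0, "roll": 0}
    - {"x": 0, "y": 0, "z": 0, "roll": 0}
    - {"x": 0, "y": 0, "z": 0, "roll": 0}
  grip: 0

```text
time: 14.1
tool_pos: [519.9, 200.8, 223.7]
tcp_rot: [1.459, 1.57, -0.166]
contact_force: [-2.5, -2.1, 5.4]
grip_width: 17.7
```

Call:
move_arm:
  deltas:
    - {"x": 0, "y": 0, "z": 0, "roll": 0}
    - {"x": 0, "y": 0, "z": 0, "roll": 0}
    - {"x": 0, "y": 0, "z": 0, "roll": 0}
    - {"x": 0, "y": 0, "z": 0, "roll": 0}
    - {"x": 0, "y": 0, "z": 0, "roll": 0}
    - {"x": 0, "y": 0, "z": 0, "roll": 0}
    - {"x": 0, "y": 0, "z": 0, "roll": 0}
    - {"x": 0, "y": 0, "z": 0, "roll": 0}
    - {"x": 0, "y": 0, "z": 0, "roll": 0}
    - {"x": 0, "y": 0, "z": 0, "roll": 0}
  grip: 0.8

```text
time: 14.93
tool_pos: [519.7, 200.9, 223.3]
tcp_rot: [0.727, 1.571, -0.898]
contact_force: [-0.5, 0.2, 0.1]
grip_width: 73.2
```

```bash
python3 st.py; python3 look.py 9
```

```text
t 14.93 p [519.7 200.9 223.3] F [-0.5  0.2  0.1] w 73.2
[[0.0, 0.999, -0.053], [-0.0, -0.053, -0.999], [-1.0, 0.0, 0.0]]
jaw y dir angle deg -3.06
[(500, 265, 3), (500, 265, 3), (500, 266, 3)]
```

View pics/s9.png

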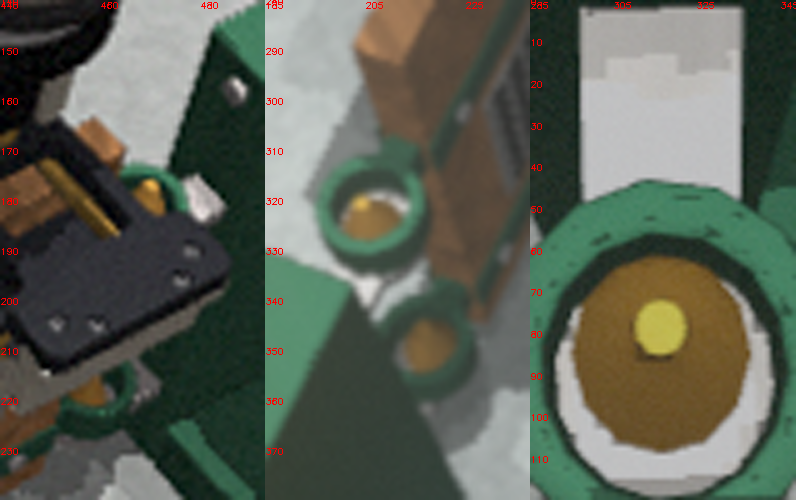

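View pics/wrist9.png

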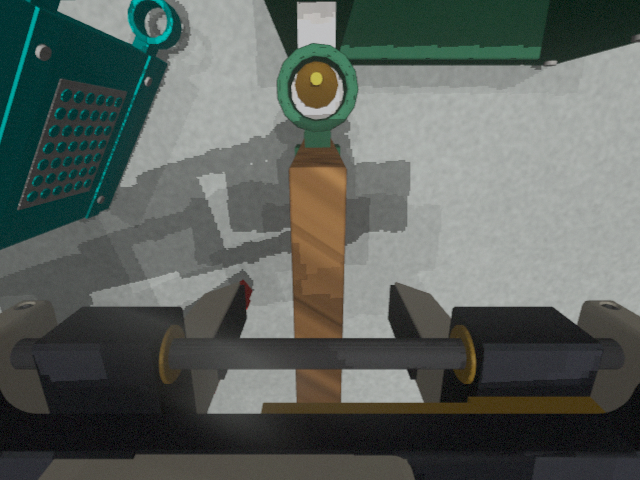

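The gripper is open (73 mm, zero force) and the door hangs on both pins, with a slight sag into the clearance. I retreat straight up and look.

Call:
move_arm:
  deltas:
    - {"x": -0.2, "y": 0, "z": 0, "roll": 0}
    - {"x": -0.4, "y": 0, "z": 0, "roll": 0}
    - {"x": -0.5, "y": 0, "z": 0, "roll": 0}
    - {"x": -0.5, "y": 0, "z": 0, "roll": 0}
    - {"x": -0.5, "y": 0, "z": 0, "roll": 0}
    - {"x": -0.5, "y": 0, "z": 0, "roll": 0}
    - {"x": -0.4, "y": 0, "z": 0.3, "roll": 0}
    - {"x": 0, "y": 0, "z": 0.5, "roll": 0}
    - {"x": 0, "y": 0, "z": 0.6, "roll": 0}
    - {"x": 0, "y": 0, "z": 0.6, "roll": 0}
    - {"x": 0, "y": 0, "z": 0.6, "roll": 0}
    - {"x": 0, "y": 0, "z": 0.6, "roll": 0}
    - {"x": 0, "y": 0, "z": 0.6, "roll": 0}
    - {"x": 0, "y": 0, "z": 0.6, "roll": 0}
    - {"x": 0, "y": 0, "z": 0.6, "roll": 0}
    - {"x": 0, "y": 0, "z": 0.4, "roll": 0}
    - {"x": 0, "y": 0, "z": 0, "roll": 0}
    - {"x": 0, "y": 0, "z": 0, "roll": 0}
    - {"x": 0, "y": 0, "z": 0, "roll": 0}

```text
time: 16.67
tool_pos: [508.2, -14.2, 343.7]
tcp_rot: [2.157, 1.57, 0.532]
contact_force: [-0.0, -0.3, -0.7]
grip_width: 73.3
```

```bash
python3 st.py
python3 - <<'E'
from h import *
import cv2
im={n:bot.capture(n)[:,:,::-1] for n in("side","scene")}
for n in im: cv2.imwrite(f"pics/{n}10.png",im[n])
a=cv2.resize(im["side"][130:290,380:540],(480,480),interpolation=cv2.INTER_CUBIC);b=cv2.resize(im["scene"][270:390,180:260],(320,480),interpolation=cv2.INTER_CUBIC)
cv2.imwrite("pics/s10.png",np.hstack([a,b]))
E
```

```text
t 16.67 p [508.2 -14.2 343.7] F [-0.  -0.3 -0.7] w 73.3
[[0.001, 0.999, -0.053], [0.0, -0.053, -0.999], [-1.0, 0.001, -0.0]]
jaw y dir angle deg -3.06
```

View pics/s10.png

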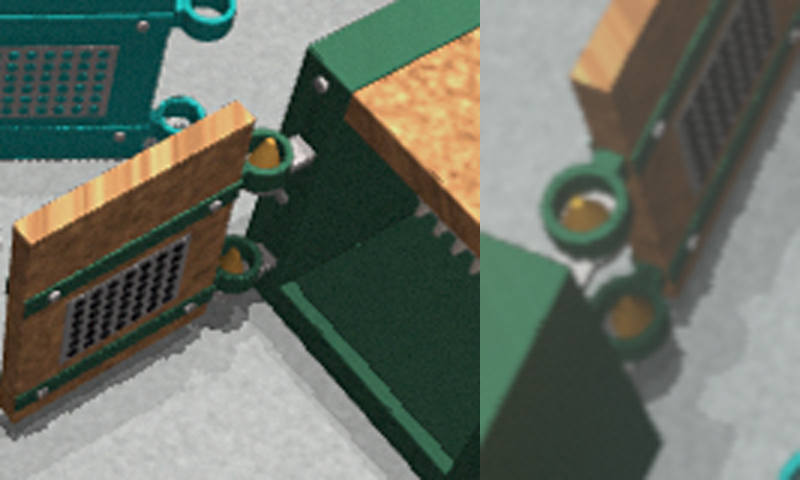

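View pics/side10.png

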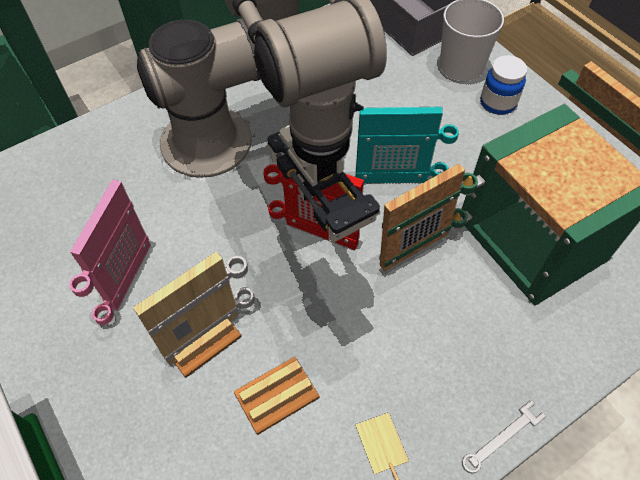

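The door is on both pins, and its own stand is empty. The plain door and the look-alikes are undisturbed. I'll do one numeric check of height and sag.

Run:
```python
from h import *
from scipy.spatial.transform import Rotation as Ro
S=lambda x,y:(380+x/3,130+y/3); C=lambda x,y:(180+(x-480)/4,270+y/4)
obs=[("side",(-9,-80,220),S(16,222)),("side",(9,-80,220),S(31,246)),("side",(-9,80,220),S(236,101)),("side",(9,80,220),S(254,122)),
("scene",(9,80,220),C(571,78)),("scene",(-9,80,220),C(607,91)),("side",(9,-80,0),S(14,436)),("scene",(0,105,160),C(586,203)),("scene",(0,105,40),C(629,310))]
def pts(q): return lambda l: q[:3]+Ro.from_euler("zx",[q[3],q[4]]).apply(np.array([0,0,0])+l)
def res(q): return np.concatenate([proj(n,pts(q)(np.array(l,float)))[0]-u for n,l,u in obs])
r=least_squares(res,[520,201,30,-.053,0],loss="soft_l1",x_scale=[1,1,1,.01,.01])
print("x,y,z,yaw,tilt",r.x.round(3)); print(r.fun.reshape(-1,2).round(1).tolist())
print("lower knuckle underside",pts(r.x)(np.array([0,105,20.])).round(1),"upper",pts(r.x)(np.array([0,105,140.])).round(1))
```

```text
x,y,z,yaw,tilt [ 5.23374e+02  2.02436e+02  2.48890e+01 -2.20000e-02  3.20000e-02]
[[-0.7, 1.5], [0.6, 0.8], [-0.7, -0.5], [-0.1, -0.8], [-1.3, 0.5], [-0.0, 0.5], [-1.2, -2.0], [-0.3, -0.0], [-0.2, -0.5]]
lower knuckle underside [525.6 306.7  48.3] upper [525.6 302.9 168.2]
```

The fit puts the knuckle undersides at 48 and 168 mm, against 50 and 170 for home, which is within calibration error. Both are home, so I hand the job in.

```bash
python3 -c "
from plant import bot
print(bot.close_job())"
```

```text
the job is handed in; nothing more can be done
None
```

The vent door is hanging on both hinge pins, standing open at about 90°, and I have handed the job in. I lifted it out of its stand and lowered it until the hinges took its weight. Then I let go and moved the arm clear, at about 17 s of the 38 s allowed.

**Last checks:**
- **Hinges:** the cameras put the knuckle undersides at about 48 and 168 mm, against 50 and 170 mm when fully home. That is within the calibration error of about 2 mm. Both pins show inside their rings in the side and scene views.
- **Forces:** when the door touched down, the net vertical force reached +6.7 N. After release it read near zero.
- **Rest of the scene:** the plain door is still in its stand, and the pink, red and turquoise look-alikes were not touched.

**What disagreed:**
- **Sag:** the released door leans by about 1.8° within the clearance of the hinges.
- **Seating height:** the door seated about 3 mm lower than my first camera estimate, which I put down to a wrong guess for the height of its stand's floor.
- **Cameras:** an early reading differed by about 4 mm between the wrist and fixed cameras. I had measured the ring's centre badly, and overlaying the known ring size resolved it before I lowered the door.

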